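# Hang the red-handled spice shelf on its slotted upright

## Robot

A 7-joint arm with a two-finger parallel gripper is mounted at the origin on the work surface. World frame = base frame: x ahead of the robot, y to its left, z up, the work surface at z = 0. Lengths are in m, angles in rad, forces in N, time in s.
With the tool pointing down it reaches from about 0.4 to 0.75 m from the base axis. Payload 19.5 kg.
Tool frame: the origin (TCP) lies at the very end of the fingers, on their centre line; the grasp point (between the pads) lies 19 mm behind it (env.pinch_z is the distance from the TCP to the grasp point, in m); z points along the fingers, y is the line along which they close (so a half turn about z gives the same grasp; the last joint's range is limited). The gripper opens to 85 mm and grips with 20 to 120 N. Pads are 22 mm wide; open, the fingers measure 114 mm over their backs; the gripper's body (76 mm by 85 mm) begins 54 mm behind the grasp point. The pads swing forward as they close: fully open they stand 13 mm farther back than shut.
Start: joints at [1.173, 0.707, -0.028, 1.485, 0.022, 0.951, -0.075], TCP at [0.2, -0.539, 0.231] pointing down, gripper open.
Joint ranges: [-2.71, 2.71], [-0.32, 2.16], [-1.57, 1.52], [0, 2.45], [-1.46, 4.6], [0, 2.02], [-2.83, 2.83]. Speed limits (rad/s): [1.89, 1.89, 2.57, 2.57, 3.01, 3.01, 3.01].

## Interface

Orientations are given as [roll, pitch, yaw] about the fixed x, y, z axes, in that order (R = Rz(yaw) Ry(pitch) Rx(roll)).
In Python, from workcell import env gives the robot as it stands. The module is installed in compiled form; this text tells all that it offers.
- The arm moves only by the tool carry_out, never from a script. Its argument "plan" is text: rows parted by semicolons, each of 6 numbers parted by spaces: the shift along the world's x, y, z normalised to -1 to 1, where 1 is 0.025 m, then the turn, a rotation vector about the world's x, y, z normalised to -1 to 1, where 1 is pi rad. A call has exactly 10 rows; each row shifts and turns the commanded pose from where the row before left it; what a row does not reach is not made up. A row lasts 1/10 s, in which the tool goes at most 50 mm and 8.59 degrees, less where a joint would pass 70% of its speed; a pose out of reach is approached as far as the arm can. A call with a number of a shift or a turn outside -1 to 1 is refused whole. A call with a gripper value outside its range is refused whole. "hand" is the closure, from 0 (fully open) to 1 (shut), set as the call begins (left out, the last holds). The fingers move at their own pace and stop on an object; the grip force is fixed at half the most. Time passes only in rows, so rows that do not move let the fingers close, or fill a call up. It gives the time, the measured TCP pose, the force, the opening and the grip force at its end, in the units of the state.
- env.sense(): the state, without advancing time (a new reading comes with each control period).
- env.read_camera(name): name is "scene" or "top" or "wrist"; returns a dict with "pixels" (480x640x3 uint8, red, green, blue), "fx", "fy", "cx", "cy" (pixels), "rvec" (rotation vector, rad) and "tvec" (3), from world to camera coordinates, as OpenCV has them. Camera axes: x right, y down, z forward; pixel columns grow to the right and rows downward; lengths in m; the calibration is good to about 2 mm. A picture is of the moment at which its call begins. There is no depth.
- env.finish_job(): hands the job in; it is judged then, once.
Trained networks look in a picture, given as the dict that the camera call returned (one of the last four; its "shot" number tells which), for a name from the list of things; names that differ only in an ending like _2 or _b are one class to them, and where a whole thing is asked for, a point or a joint stands for the part that bears it (a point fixed in the world has none). Each returns a list of dicts, best first, with "conf" (0 to 1); they miss things now and then, are a little off and sometimes report something else, mostly with a low value. They report only what shows in the picture. A call takes as long as a camera call.
- env.masks_of(picture, query): "region" (480x640 bool, what is visible of it) and "centre" ([row, column] in pixels, amid what is visible of it).
- env.place_of(picture, query): "centre" ([row, column] in pixels: a listed point, or the origin of a listed thing).
The state is a dict: "time": time; "joint_positions": joint angles; "qd": joint speeds; "effort": joint torques, N m; "tcp_pos": TCP position; "tcp_rot": TCP orientation; "force": force on the tool from outside, world axes, zero at the start; "ft_torque": the same for the moment, N m; "opening": finger opening in m; "grasp_force": force on a finger pad.
Only numpy, scipy, OpenCV 4.12 (cv2) and the standard library are available. Lean on these libraries where they do the work, as an engineer would, in place of code of your own. Each camera call takes 0.05 s, during which the arm holds its last target. There are 200 camera calls.

## Task

Hang the little spice shelf with the red handle on the slotted upright: put the hook on its back through the slot, then press the shelf down until the hook snaps past the spring roller and the shelf is fully home and locked. Let go of it there, hanging level, and leave the blue-handled caddy and the spice jar where they are.

Things in the scene. Friction and masses are not known exactly. Their poses are not given: they have to be found in the camera images.
- shelf: Shelf to hang, 0.26 kg, stands level. Origin: centre of its underside; x to its back, z up. Floor 130 x 110 mm (x, y). RED grip bar on y=0: 14 mm wide, x -45 to 61, z 82 to 104; grip it near x=-10 (clear of the upright). Back plate: rear face x=65, 70 wide. Steel hook behind it: neck 44 wide, z 95 to 103, to x=77; down-tab, front face x=73, ends in a bead 8 mm thick, centre x=77, z=73.
- upright: Fixed dark steel plate, 116 mm wide, 4 thick, 236 high. Origin: on the worktop, mid-plate; x = push-in direction, z up. Slot: y -32 to 32, z 150 (sill) to 206. White sprung roller behind the sill: 20 thick, x=18, z=140, yields 20 mm back; to pass it press 5-15 N. Shelf origin in this frame: enter level at z=91 till x=-68, then straight down; home z=55 (sags to 52), x -67 to -71, |y|<10 mm.
- caddy: Bystander: a like caddy with a BLUE grip bar and no hook, 130 x 110 x 104 mm, standing on the worktop; origin at the centre of its underside. Leave it alone.
- jar: Bystander: spice jar of amber glass, 46 mm in diameter, 85 mm high, standing on the worktop; origin at the centre of its underside. Leave it alone.

How it is judged:
On the way:
1. the hook is through the slot, still above the sill (x of shelf in the frame of upright between -0.076 and -0.055 m and y of shelf in the frame of upright between -0.02 and 0.02 m and z of shelf in the frame of upright between 0.068 and 0.115 m), for 0.05 s.
At the end, for the whole second after the job is handed in: The red-handled shelf hangs at rest in the slot: origin in the upright's frame 45 to 60 mm high (home is 55, sagging to 52), x -79 to -60 mm, y within 16 mm, level and square to the upright within 10 degrees; caddy and jar within 30 mm of where they began, jar upright (z of shelf in the frame of upright between 0.045 and 0.06 m and x of shelf in the frame of upright between -0.079 and -0.06 m and y of shelf in the frame of upright between -0.016 and 0.016 m and angle between the x axis of shelf and the x axis of upright, either way round below 0.175 rad and angle between shelf's own z axis and vertical below 0.175 rad and linear speed of shelf below 0.02 m/s and distance of each of caddy, jar from where it was at the start of the episode below 0.03 m and angle between jar's own z axis and vertical below 0.3 rad); the robot touches nothing.
It fails at once if the blue-handled caddy is shifted by more than 50 mm (distance of caddy from where it was at the start of the episode above 0.05 m).
It fails at once if the jar is shifted by more than 50 mm or knocked over (distance of jar from where it was at the start of the episode above 0.05 m or angle between jar's own z axis and vertical above 0.6 rad).
It also fails if it takes over 40 s, if anything falls off the work surface, if the arm or the gripper's body presses on something with over 40 N, if the wrist force passes 120 N, or if a joint passes its speed limit or range.

## Working session

There is one attempt and no reset: what is moved stays moved. The work goes in short steps, Python scripts to look and compute and a tool call to move; the robot and the scene stay as the last step left them, time stands still between calls to the robot, and variables do not carry over. Pictures are saved under pics/ and viewed, at most 10 in all, crops included, and the job is handed in when it is done.

Besides the shell and the picture viewer there is one more tool, called after "Request:" by a JSON object that holds its "api" and its "payload". carry_out: Moves the arm, as the interface text tells. Its arguments: {"type":"object","properties":{"plan":{"type":"string"},"hand":{"type":"number"}},"required":["plan"]}

```bash
mkdir -p pics
cat > h.py <<'E'
import numpy as np, cv2
from workcell import env
def P(p):
    R,_=cv2.Rodrigues(np.array(p["rvec"],float)); t=np.array(p["tvec"],float).reshape(3,1)
    K=np.array([[p["fx"],0,p["cx"]],[0,p["fy"],p["cy"]],[0,0,1.]])
    return K@np.hstack([R,t])
def proj(p,X):
    X=np.atleast_2d(X); h=np.c_[X,np.ones(len(X))]@P(p).T; return h[:,:2]/h[:,2:]
def tri(p,a,q,b):
    X=cv2.triangulatePoints(P(p),P(q),np.array(a,float).reshape(2,1),np.array(b,float).reshape(2,1)); return (X[:3]/X[3]).ravel()
def plane(p,uv,z):
    M=P(p); H=np.c_[M[:,0],M[:,1],M[:,2]*z+M[:,3]]; x=np.linalg.solve(H,[uv[0],uv[1],1]); return x[:2]/x[2]
def save(p,n): cv2.imwrite("pics/"+n,cv2.cvtColor(p["pixels"],cv2.COLOR_RGB2BGR))
E
python3 - <<'E'
from h import *
s=env.read_camera("scene");t=env.read_camera("top")
save(s,"s0.png");save(t,"t0.png")
for n in ["shelf","upright","caddy","jar"]:
    a=env.place_of(s,n);b=env.place_of(t,n)
    print(n,[(np.round(d["centre"]),round(d["conf"],2)) for d in a],[(np.round(d["centre"]),round(d["conf"],2)) for d in b])
    if a and b: print(tri(s,a[0]["centre"][::-1],t,b[0]["centre"][::-1]).round(4))
print(env.sense()["tcp_rot"],env.pinch_z)
E
```

```text
shelf [(array([299., 206.]), 0.65)] [(array([299., 451.]), 0.63)]
[ 0.4897 -0.2581 -0.0154]
upright [(array([274., 335.]), 0.62)] [(array([227., 322.]), 0.61)]
[ 0.6284 -0.0146  0.0037]
caddy [(array([176., 378.]), 0.62)] [(array([313., 169.]), 0.76)]
[0.4701 0.2698 0.0018]
jar [(array([225., 458.]), 0.66)] [(array([188., 154.]), 0.57)]
[ 0.7074  0.3043 -0.0023]
[-3.14143937e+00  1.79447788e-05  3.55801018e-01] 0.0187
```

View pics/s0.png

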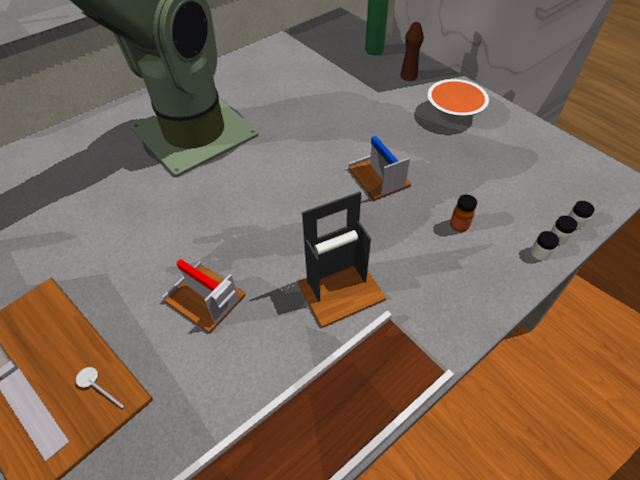

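View pics/t0.png

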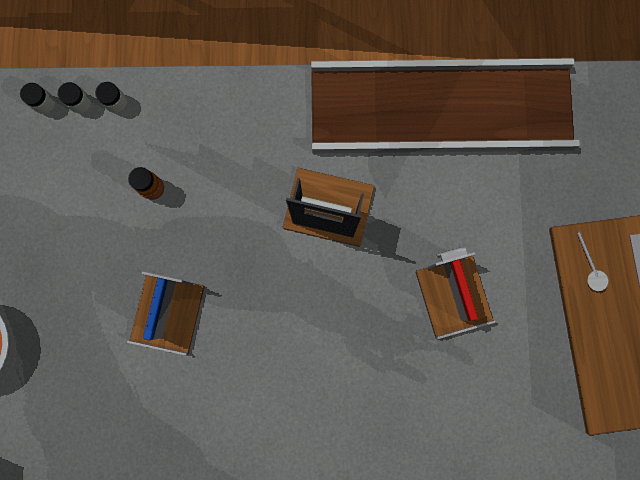

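The scene view shows the red shelf at about (205,295), the upright at (335,250), the caddy at (380,165) and the jar at (463,213). In the top view they are at (457,295), (325,218), (168,313) and (146,183). The shelf's back and the roller side both face +x, away from the robot. Next I fit the red bar and enlarge the upright.

```bash
cat >> h.py <<'E'
from scipy.optimize import minimize
def redmask(p):
    h=cv2.cvtColor(p["pixels"],cv2.COLOR_RGB2HSV); m=(((h[...,0]<5)|(h[...,0]>174))&(h[...,1]>190)&(h[...,2]>70)).astype(np.uint8)
    n,l,st,_=cv2.connectedComponentsWithStats(m); return l==1+np.argmax(st[1:,4])
def box(x,y,z): return np.array([[a,b,c] for a in x for b in y for c in z],float)
def put(pts,v):  # v=x,y,z,yaw
    c,s=np.cos(v[3]),np.sin(v[3]); return pts@np.array([[c,-s,0],[s,c,0],[0,0,1]]).T+v[:3]
def fill(p,X):
    m=np.zeros((480,640),np.uint8); h=cv2.convexHull((proj(p,X)*16).round().astype(np.int32)); 
    big=cv2.fillConvexPoly(m,h,255,cv2.LINE_AA,4); return big/255.
BAR=box([-.045,.061],[-.007,.007],[.082,.104])
def fitbar(pics,v0):
    ms=[redmask(p) for p in pics]
    f=lambda v:sum(np.abs(fill(p,put(BAR,v))-m).sum()/m.sum() for p,m in zip(pics,ms))
    sx=np.vstack([v0]+[np.array(v0)+d for d in np.diag([.012,.012,.012,.12])])
    r=minimize(f,v0,method="Nelder-Mead",options=dict(initial_simplex=sx,maxiter=600)); 
    r=minimize(f,r.x,method="Nelder-Mead",options=dict(initial_simplex=np.vstack([r.x]+[r.x+d for d in np.diag([.006,-.006,.006,-.06])]))); return r.x,r.fun,[m.sum() for m in ms]
E
python3 - <<'E'
from h import *
s=env.read_camera("scene");t=env.read_camera("top")
for v0 in ([.49,-.258,0,.24],[.48,-.25,.005,.3]): print(fitbar([s,t],v0))
a=cv2.resize(s["pixels"][180:330,290:390],None,fx=4,fy=4,interpolation=cv2.INTER_CUBIC)
b=cv2.resize(t["pixels"][160:260,275:375],None,fx=4,fy=4,interpolation=cv2.INTER_CUBIC)
c=np.zeros((600,800,3),np.uint8);c[:,:400]=a;c[:400,400:]=b
cv2.imwrite("pics/c0.png",c[...,::-1])
E
```

```text
(array([ 0.49479395, -0.25959701, -0.00143206,  0.22665897]), np.float64(1.073863663270219), [np.int64(406), np.int64(514)])
(array([ 0.494171  , -0.25950728, -0.00337043,  0.24503072]), np.float64(1.0754689424407897), [np.int64(406), np.int64(514)])
```

View pics/c0.png

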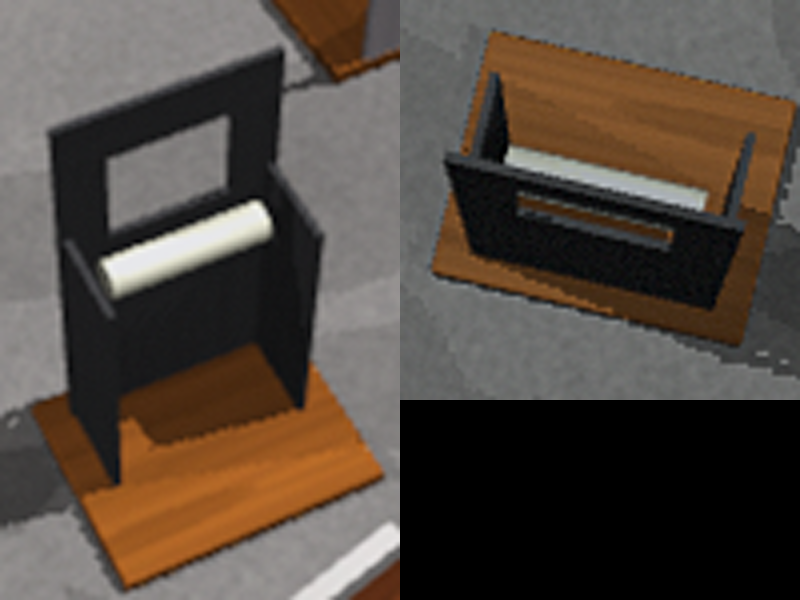

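Crop: in the scene half the slot runs from (107,158) to (229,190). In the top half the plate's top edge runs from (447,158) to (742,226) and its front foot from (470,252) to (715,308). I fit the upright to these and check the bar mask.

Run:
```python
from h import *
from scipy.optimize import least_squares
s=env.read_camera("scene");t=env.read_camera("top")
# (local point),(crop px)
r,f=.002,-.002
S=[((r,-.058,.236),(52,137)),((r,.058,.236),(283,55)),((r,-.032,.206),(107,158)),((r,.032,.206),(229,114))]
T=[((f,.058,.236),(447,162)),((f,-.058,.236),(741,230)),((f,.058,0.012),(470,252)),((f,-.058,0.012),(715,308)),((f,.032,.206),(517,194)),((f,-.032,.206),(672,234))]
A=np.array([a for a,_ in S]);B=np.array([a for a,_ in T])
a=(np.array([b for _,b in S])+.5)/4-.5+[290,180]; b=(np.array([b for _,b in T])+.5-[400,0])/4-.5+[275,160]
F=lambda v:np.r_[(proj(s,put(A,v))-a).ravel(),(proj(t,put(B,v))-b)[[0,1,4,5]].ravel()]
R=least_squares(F,[.63,-.015,0,-.24],x_scale=[.01,.01,.01,.1],loss="soft_l1");print(R.x,R.fun.round(1))
o=cv2.cvtColor(s["pixels"],cv2.COLOR_RGB2HSV)
x,_,_=fitbar([s,t],[.49,-.258,0,.24])
out=np.zeros((600,800,3),np.uint8)
for i,(p,(r0,c0)) in enumerate([(s,(250,160)),(t,(250,410))]):
    im=cv2.resize(p["pixels"][r0:r0+100,c0:c0+100],None,fx=4,fy=4,interpolation=cv2.INTER_NEAREST)
    q=(proj(p,put(BAR,x))-[c0,r0]+.5)*4
    cv2.polylines(im,[cv2.convexHull(q.astype(np.int32))],1,(0,255,0),1)
    mm=cv2.resize(redmask(p)[r0:r0+100,c0:c0+100].astype(np.uint8),None,fx=4,fy=4,interpolation=cv2.INTER_NEAREST)
    cv2.drawContours(im,cv2.findContours(mm,0,2)[0],-1,(0,255,255),1)
    out[:400,400*i:400*i+400]=im
cv2.imwrite("pics/c1.png",out[...,::-1])
```

```text
[ 0.62291317 -0.01734284 -0.00527518 -0.2459751 ] [-1.2 -0.  -0.7 -0.6 -1.1  0.9 -0.3  0.4 -1.2 -0.1  0.   0.4 -1.4 -0.7
 -0.3 -1.3]
```

View pics/c1.png

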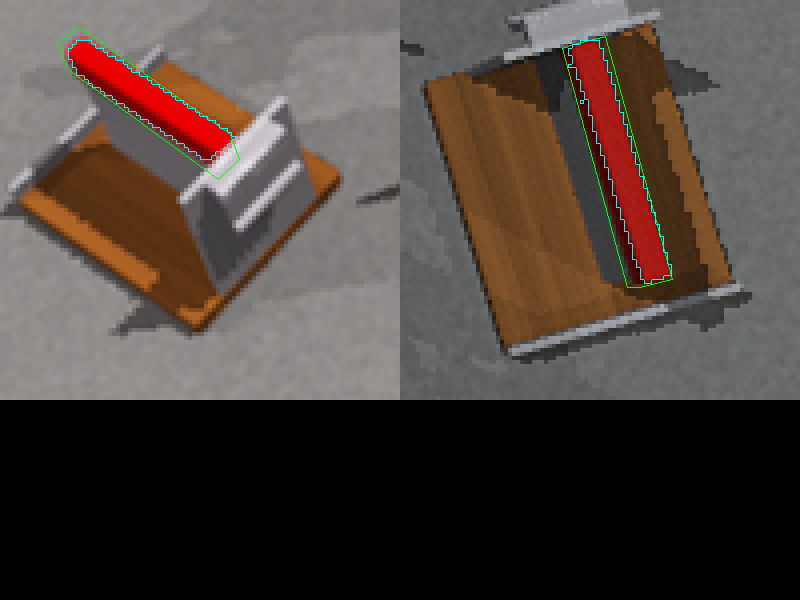

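The bar is rounded, so the box fit is good only to a few mm. The upright comes out at about (0.623, -0.017) with yaw -0.246, and the shelf at about (0.494, -0.260) with yaw 0.24. I move closer for wrist views.

Request:
{"api": "carry_out", "payload": {"plan": "0.9 0.9 0 0 0 -0.0035;0.9 0.9 0 0 0 -0.0035;0.9 0.9 0 0 0 -0.0035;0.9 0.9 0 0 0 -0.0035;0.9 0.9 0 0 0 -0.0035;0.9 0.9 0 0 0 -0.0035;0.9 0.9 0 0 0 -0.0035;0.9 0.9 0 0 0 -0.0035;0.9 0.9 0 0 0 -0.0035;0.9 0.9 0 0 0 -0.0035", "hand": 0}}

```text
time: 1.7
tcp_pos: [0.4261, -0.313, 0.2314]
tcp_rot: [3.142, -0.0, 0.245]
force: [0.8, -0.2, 0.3]
opening: 0.0855
grasp_force: 0.0
```

Run:
```python
from h import *
w=env.read_camera("wrist");save(w,"w0.png")
R,_=cv2.Rodrigues(np.array(w["rvec"],float));print("cam",-R.T@np.array(w["tvec"]).ravel(),R[2])
q=env.sense();print(q["tcp_pos"],q["tcp_rot"],q["time"])
```

```text
cam [ 0.49643087 -0.29532157  0.37423974] [-0.27810449 -0.07003298 -0.9579944 ]
[ 0.4300022  -0.30862626  0.23120898] [-3.13969065e+00 -2.69114079e-03  2.50095013e-01] 1.75
```

View pics/w0.png

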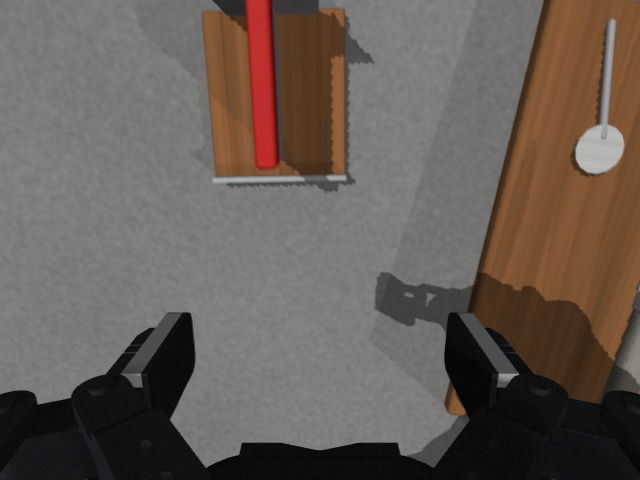

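The wrist view shows the red bar from (258,0) to (266,165), almost in line with the tool, and the floor board spans columns 205 to 345. I move above the grip point and measure there.

Request:
{"api": "carry_out", "payload": {"plan": "0.6 0.5 0 0 0 0;0.6 0.5 0 0 0 0;0.6 0.5 0 0 0 0;0 0 0 0 0 0;0 0 0 0 0 0;0 0 0 0 0 0;0 0 0 0 0 0;0 0 0 0 0 0;0 0 0 0 0 0;0 0 0 0 0 0"}}

```text
time: 2.75
tcp_pos: [0.4702, -0.2766, 0.2313]
tcp_rot: [-3.142, 0.0, 0.246]
force: [-0.6, 0.4, 0.8]
opening: 0.0855
grasp_force: 0.0
```

Run:
```python
from h import *
w=env.read_camera("wrist");save(w,"w1.png")
s=env.read_camera("scene");t=env.read_camera("top")
q=env.sense();print(q["tcp_pos"],q["tcp_rot"],q["time"],q["force"])
m=redmask(w);ys,xs=np.nonzero(m);print(m.sum(),ys.min(),ys.max())
top=[];
for r in (ys.min()+5,(ys.min()+ys.max())//2,ys.max()-12):
    c=xs[ys==r]; top.append([c.mean(),r]); print(r,c.min(),c.max(),plane(w,[c.mean(),r],.1))
a,b=plane(w,top[0],.1),plane(w,top[-1],.1);print("yaw",np.arctan2(*(a-b)[::-1]))
print("front end",plane(w,[xs[ys>ys.max()-2].mean(),ys.max()],.093))
print(fitbar([w,s],[.4945,-.26,0,.245]),fitbar([w,t],[.4945,-.26,0,.245]))
```

```text
[ 0.47026372 -0.27647519  0.23127369] [-3.14147298e+00 -1.05963909e-06  2.45827259e-01] 2.9 [-0.20638764  0.16438838 -0.53016489]
3641 80 247
85 291 313 [ 0.55269456 -0.2450643 ]
163 294 315 [ 0.50770956 -0.25746436]
235 297 316 [ 0.46178856 -0.26990967]
yaw 0.266792890932422
front end [ 0.45129556 -0.27176618]
(array([ 0.49640075, -0.25985864, -0.00555153,  0.25410163]), np.float64(0.6454295293060415), [np.int64(3641), np.int64(402)]) (array([ 0.49602523, -0.26023968, -0.00884308,  0.26190956]), np.float64(0.8788977387164699), [np.int64(3641), np.int64(440)])
```

View pics/w1.png

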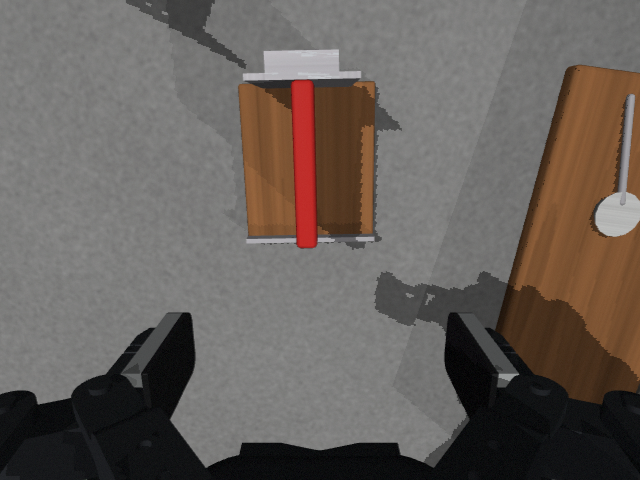

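The bar's top centreline goes from (302,80) to (307,247). The shelf origin is about (0.4955, -0.2605) with yaw 0.265. Now I descend onto the bar.

Request:
{"api": "carry_out", "payload": {"plan": "0.4 0.3 0 0 0 0.003;0.38 0.28 0 0 0 0.003;0 0 -0.9 0 0 0;0 0 -0.9 0 0 0;0 0 -0.9 0 0 0;0 0 -0.9 0 0 0;0 0 -0.9 0 0 0;0 0 -0.9 0 0 0;0 0 -0.6 0 0 0;0 0 -0.2 0 0 0"}}

```text
time: 3.9
tcp_pos: [0.4901, -0.2609, 0.0748]
tcp_rot: [-3.14, 0.001, 0.266]
force: [-0.2, -0.1, 0.7]
opening: 0.0854
grasp_force: 0.0
```

Request:
{"api": "carry_out", "payload": {"plan": "0 0 0 0 0 0;0 0 0 0 0 0;0 0 0 0 0 0;0 0 0 0 0 0;0 0 0 0 0 0;0 0 0 0 0 0;0 0 0 0 0 0;0 0 0 0 0 0;0 0 0 0 0 0;0 0 0 0 0 0", "hand": 1}}

```text
time: 4.9
tcp_pos: [0.49, -0.2621, 0.0768]
tcp_rot: [3.141, -0.001, 0.265]
force: [-1.8, 0.7, 6.4]
opening: 0.0129
grasp_force: 59.7
```

Gripped. I lift 92 mm and swing over in front of the upright, turning as I go.

Request:
{"api": "carry_out", "payload": {"plan": "0 0 0.3 0 0 0;0 0 0.8 0 0 0;0 0 0.9 0 0 0;0 0 0.9 0 0 0;0 0 0.8 0 0 0;-0.02 0.4 0 0 0 -0.008;-0.02 0.7 0 0 0 -0.011;-0.02 0.8 0 0 0 -0.012;-0.02 0.8 0 0 0 -0.012;-0.02 0.8 0 0 0 -0.012"}}

```text
time: 5.9
tcp_pos: [0.4871, -0.1737, 0.1692]
tcp_rot: [-3.141, -0.0, 0.09]
force: [0.7, -0.6, -3.9]
opening: 0.013
grasp_force: 58.8
```

Request:
{"api": "carry_out", "payload": {"plan": "-0.03 0.8 0 0 0 -0.012;-0.03 0.8 0 0 0 -0.012;-0.03 0.8 0 0 0 -0.012;-0.03 0.8 0 0 0 -0.012;-0.03 0.8 0 0 0 -0.012;-0.03 0.8 0 0 0 -0.012;-0.03 0.8 0 0 0 -0.012;-0.03 0.8 0 0 0 -0.012;0 0.8 0 0 0 -0.0117;0 0.5 0 0 0 0"}}

```text
time: 6.9
tcp_pos: [0.4811, 0.0196, 0.1691]
tcp_rot: [-3.141, 0.0, -0.246]
force: [-0.5, -0.3, -2.7]
opening: 0.0127
grasp_force: 58.8
```

Request:
{"api": "carry_out", "payload": {"plan": "0 0 0 0 0 0;0 0 0 0 0 0;0 0 0 0 0 0;0 0 0 0 0 0;0 0 0 0 0 0;0 0 0 0 0 0;0 0 0 0 0 0;0 0 0 0 0 0;0 0 0 0 0 0;0 0 0 0 0 0"}}

```text
time: 7.9
tcp_pos: [0.4813, 0.018, 0.1688]
tcp_rot: [-3.142, -0.0, -0.246]
force: [0.4, 0.2, -2.4]
opening: 0.0133
grasp_force: 58.8
```

Run:
```python
from h import *
w=env.read_camera("wrist")
s=env.read_camera("scene");t=env.read_camera("top")
np.savez("stage.npz",w=w,s=s,t=t)
q=env.sense();print(q["tcp_pos"],q["tcp_rot"],q["time"],q["force"])
c=np.zeros((600,800,3),np.uint8)
c[:360,:480]=cv2.resize(w["pixels"],(480,360))
c[:300,500:]=cv2.resize(t["pixels"][160:310,245:395],(300,300),interpolation=cv2.INTER_CUBIC)
c[300:,500:]=cv2.resize(s["pixels"][150:300,240:390],(300,300),interpolation=cv2.INTER_CUBIC)
cv2.imwrite("pics/c2.png",c[...,::-1])
for n,p in (("s",s),("t",t),("w",w)):
    print(n,[(np.round(d["centre"],1),round(d["conf"],2)) for d in env.place_of(p,"shelf")],[(np.round(d["centre"],1),round(d["conf"],2)) for d in env.place_of(p,"upright")])
```

```text
[0.48129131 0.01806086 0.16876422] [-3.14148731e+00 -6.13586565e-06 -2.46419233e-01] 8.05 [-0.14794256  0.01241911 -2.25257862]
s [(array([204. , 305.5]), 0.77)] [(array([274.4, 331.6]), 0.87)]
t [] [(array([228.9, 321.9]), 0.92), (array([314.8, 171.1]), 0.17)]
w [(array([238.9, 317.9]), 0.71)] [(array([238.7, 318.5]), 0.62)]
```

View pics/c2.png

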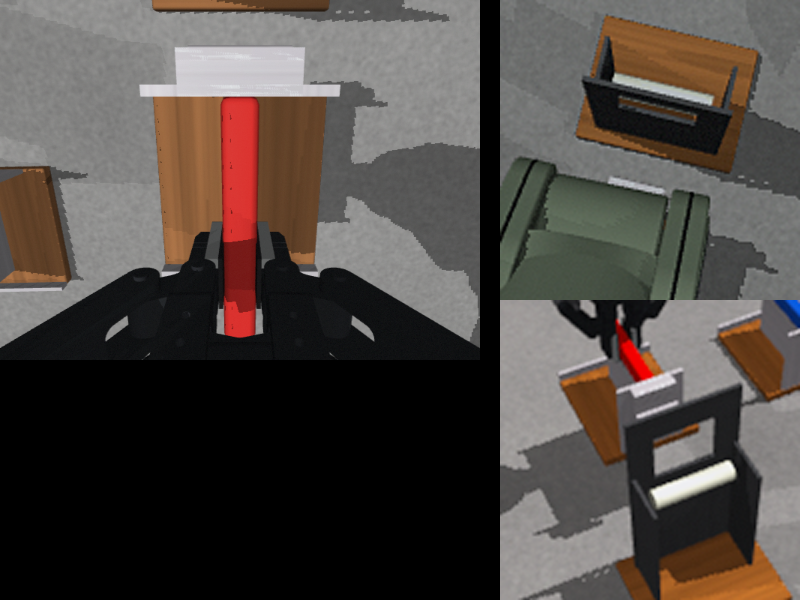

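Wrist view: the shelf is held square, with the bar at column 240 and the hook at columns 175 to 304. The upright's base board edge is level at row 12, columns 152 to 329. Now I refine the upright's lateral position and yaw from that edge.

Run:
```python
from h import *
d=np.load("stage.npz",allow_pickle=True);w,s,t=[d[k].item() for k in "wst"]
print("net tri",tri(s,[331.6,274.4],t,[321.9,228.9]), plane(s,[331.6,274.4],0),plane(t,[321.9,228.9],0))
im=w["pixels"].astype(int); m=((im[...,0]-im[...,2])>40)
m[40:]=0; l,r=None,None
rows=[(c,np.nonzero(m[:40,c])[0].max()) for c in range(640) if m[:40,c].any()]
rows=np.array(rows); rows=rows[(rows[:,0]>195)&(rows[:,0]<450)]; print(rows[0],rows[-1])
k=np.polyfit(rows[5:-5,0],rows[5:-5,1],1)
L,Rr=[plane(w,[c,np.polyval(k,c)+.5],0.0) for c in (rows[0,0],rows[-1,0])]
print(L,Rr,"w",np.linalg.norm(L-Rr),"yaw",np.arctan2(*(L-Rr)[::-1])-np.pi/2,"mid",(L+Rr)/2)
c,sn=np.cos(-.246),np.sin(-.246); M=np.array([[c,sn],[-sn,c]])
print("mid in tool frame",M@((L+Rr)/2-[.4813,.0181]), "upright est", M@(np.array([.6229,-.0173])-[.4813,.0181]))
sc=[plane(w,[x,62],.19) for x in (240/480*640,)]
print("hook mid",M@(sc[0]-[.4813,.0181]))
```

```text
net tri [ 6.24129746e-01 -1.62442013e-02  1.28823911e-04] [ 0.62438388 -0.0156504 ] [ 0.62394283 -0.01654643]
[203   7] [438   6]
[0.62999734 0.05917623] [ 0.59395747 -0.09067821] w 0.15412730365757127 yaw -0.2360168893619936 mid [ 0.61197741 -0.01575099]
mid in tool frame [ 0.13498688 -0.00100849] upright est [0.14595786 0.00014907]
hook mid [ 0.08500494 -0.00052291]
```

Lateral and yaw alignment are within about 1 mm and 0.01 rad. The gap to the plate is about 74 mm, so I advance 65 mm and then creep until contact.

Request:
{"api": "carry_out", "payload": {"plan": "0.5 -0.126 0 0 0 0;0.5 -0.126 0 0 0 0;0.5 -0.126 0 0 0 0;0.5 -0.126 0 0 0 0;0.52 -0.13 0 0 0 0;0 0 0 0 0 0;0 0 0 0 0 0;0 0 0 0 0 0;0 0 0 0 0 0;0 0 0 0 0 0"}}

```text
time: 9.35
tcp_pos: [0.5441, 0.0023, 0.1689]
tcp_rot: [-3.141, -0.0, -0.246]
force: [0.5, -0.2, -2.9]
opening: 0.0129
grasp_force: 58.8
```

Request:
{"api": "carry_out", "payload": {"plan": "0.05 -0.013 0 0 0 0;0.05 -0.013 0 0 0 0;0.05 -0.013 0 0 0 0;0.05 -0.013 0 0 0 0;0 0 0 0 0 0;0 0 0 0 0 0;0 0 0 0 0 0;0 0 0 0 0 0;0 0 0 0 0 0;0 0 0 0 0 0"}}

```text
time: 10.35
tcp_pos: [0.5493, 0.0009, 0.1688]
tcp_rot: [-3.141, 0.0, -0.246]
force: [0.2, -0.4, -3.4]
opening: 0.0128
grasp_force: 58.8
```

Request:
{"api": "carry_out", "payload": {"plan": "0.04 -0.01 0 0 0 0;0.04 -0.01 0 0 0 0;0.04 -0.01 0 0 0 0;0 0 0 0 0 0;0 0 0 0 0 0;0 0 0 0 0 0;0 0 0 0 0 0;0 0 0 0 0 0;0 0 0 0 0 0;0 0 0 0 0 0"}}

```text
time: 11.35
tcp_pos: [0.5523, 0.0001, 0.1688]
tcp_rot: [-3.141, -0.0, -0.246]
force: [-0.3, -0.2, -3.1]
opening: 0.0127
grasp_force: 58.8
```

Run:
```python
from h import *
w=env.read_camera("wrist");s=env.read_camera("scene");t=env.read_camera("top")
c=np.zeros((600,800,3),np.uint8)
c[:300,:400]=cv2.resize(w["pixels"],(400,300))
c[300:,:400]=cv2.resize(t["pixels"][170:270,265:398],(400,300),interpolation=cv2.INTER_CUBIC)
c[:,400:]=cv2.resize(s["pixels"][180:300,290:370],(400,600),interpolation=cv2.INTER_CUBIC)
cv2.imwrite("pics/c3.png",c[...,::-1]); print(env.sense()["force"])
```

```text
[ 0.24696312  0.5037472  -4.2319449 ]
```

View pics/c3.png

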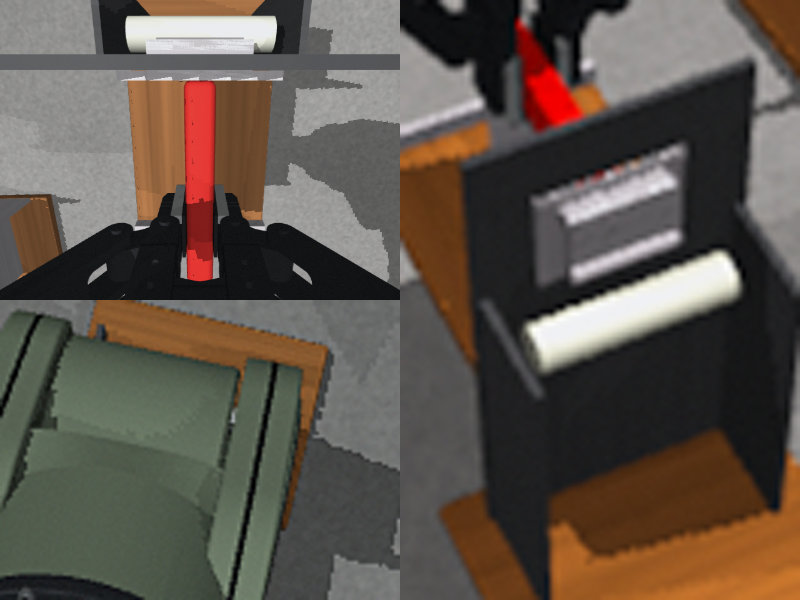

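The hook is through the slot: in the wrist view hook and roller share centre column 200, and the plate edge is level at row 62. I keep creeping until the back plate touches.

Request:
{"api": "carry_out", "payload": {"plan": "0.04 -0.01 0 0 0 0;0.04 -0.01 0 0 0 0;0 0 0 0 0 0;0 0 0 0 0 0;0 0 0 0 0 0;0 0 0 0 0 0;0 0 0 0 0 0;0 0 0 0 0 0;0 0 0 0 0 0;0 0 0 0 0 0"}}

```text
time: 12.5
tcp_pos: [0.5526, 0.0001, 0.1685]
tcp_rot: [3.142, 0.004, -0.246]
force: [-12.6, 2.5, 2.8]
opening: 0.0131
grasp_force: 60.0
```

Request:
{"api": "carry_out", "payload": {"plan": "0.04 -0.01 0 0 0 0;0.04 -0.01 0 0 0 0;0 0 0 0 0 0;0 0 0 0 0 0;0 0 0 0 0 0;0 0 0 0 0 0;0 0 0 0 0 0;0 0 0 0 0 0;0 0 0 0 0 0;0 0 0 0 0 0"}}

```text
time: 13.5
tcp_pos: [0.5525, 0.0001, 0.1683]
tcp_rot: [3.141, 0.009, -0.246]
force: [-28.5, 6.3, 11.4]
opening: 0.0135
grasp_force: 61.1
```

Contact at TCP x 0.5525, so the shelf is at about -67. I back off 1.5 mm and start down.

Request:
{"api": "carry_out", "payload": {"plan": "-0.1 0.025 0 0 0 0;-0.11 0.028 0 0 0 0;0 0 0 0 0 0;0 0 0 0 0 0;0 0 -0.15 0 0 0;0 0 -0.15 0 0 0;0 0 -0.1 0 0 0;0 0 0 0 0 0;0 0 0 0 0 0;0 0 0 0 0 0"}}

```text
time: 14.5
tcp_pos: [0.5511, 0.0004, 0.1589]
tcp_rot: [-3.141, -0.0, -0.246]
force: [-0.0, -0.2, -3.6]
opening: 0.0129
grasp_force: 58.8
```

Request:
{"api": "carry_out", "payload": {"plan": "0 0 -0.1 0 0 0;0 0 -0.1 0 0 0;0 0 -0.1 0 0 0;0 0 -0.1 0 0 0;0 0 0 0 0 0;0 0 0 0 0 0;0 0 0 0 0 0;0 0 0 0 0 0;0 0 0 0 0 0;0 0 0 0 0 0"}}

```text
time: 15.5
tcp_pos: [0.5502, 0.0007, 0.1483]
tcp_rot: [3.142, 0.002, -0.246]
force: [-5.4, 0.9, -1.5]
opening: 0.0127
grasp_force: 59.2
```

Request:
{"api": "carry_out", "payload": {"plan": "0 0 -0.1 0 0 0;0 0 -0.1 0 0 0;0 0 -0.1 0 0 0;0 0 -0.1 0 0 0;0 0 -0.1 0 0 0;0 0 0 0 0 0;0 0 0 0 0 0;0 0 0 0 0 0;0 0 0 0 0 0;0 0 0 0 0 0"}}

```text
time: 16.5
tcp_pos: [0.5508, 0.0005, 0.1362]
tcp_rot: [-3.142, 0.001, -0.246]
force: [-5.4, 0.8, -8.2]
opening: 0.0131
grasp_force: 58.4
```

Request:
{"api": "carry_out", "payload": {"plan": "0 0 -0.1 0 0 0;0 0 -0.1 0 0 0;0 0 -0.06 0 0 0;0 0 0 0 0 0;0 0 0 0 0 0;0 0 0 0 0 0;0 0 0 0 0 0;0 0 0 0 0 0;0 0 0 0 0 0;0 0 0 0 0 0"}}

```text
time: 17.5
tcp_pos: [0.5515, 0.0004, 0.1307]
tcp_rot: [-3.141, -0.002, -0.247]
force: [-11.6, 2.8, 13.1]
opening: 0.0129
grasp_force: 61.6
```

Run:
```python
from h import *
w=env.read_camera("wrist");s=env.read_camera("scene");np.savez("p.npz",s=s,w=w)
c=np.zeros((600,800,3),np.uint8)
c[:300,:400]=cv2.resize(w["pixels"],(400,300))
c[:,400:]=cv2.resize(s["pixels"][180:300,290:370],(400,600),interpolation=cv2.INTER_CUBIC)
cv2.imwrite("pics/c4.png",c[...,::-1]); print(env.sense()["force"],env.sense()["ft_torque"])
```

```text
[-10.57901437   3.00128273  13.60868657] [0.25868086 1.53056335 0.0390282 ]
```

View pics/c4.png

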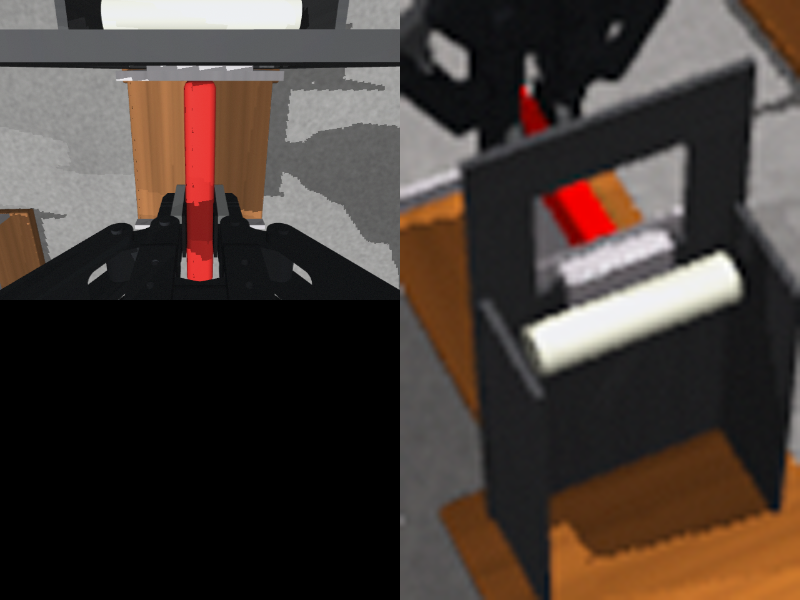

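The hook is down on the sill and the roller is back in its rest position, with the shelf at about 54 mm and a 13 N reaction. I press slightly harder to be sure it has snapped in.

Request:
{"api": "carry_out", "payload": {"plan": "0 0 -0.06 0 0 0;0 0 -0.06 0 0 0;0 0 0 0 0 0;0 0 0 0 0 0;0 0 0 0 0 0;0 0 0 0 0 0;0 0 0 0 0 0;0 0 0 0 0 0;0 0 0 0 0 0;0 0 0 0 0 0"}}

```text
time: 18.6
tcp_pos: [0.5507, 0.0006, 0.1291]
tcp_rot: [-3.14, -0.001, -0.247]
force: [-25.6, 5.1, 49.8]
opening: 0.0131
grasp_force: 68.0
```

It is firmly bottomed at 50 N. I relax the load and check before releasing.

Request:
{"api": "carry_out", "payload": {"plan": "0 0 0.05 0 0 0;0 0 0.05 0 0 0;0 0 0.04 0 0 0;0 0 0 0 0 0;0 0 0 0 0 0;0 0 0 0 0 0;0 0 0 0 0 0;0 0 0 0 0 0;0 0 0 0 0 0;0 0 0 0 0 0"}}

```text
time: 19.6
tcp_pos: [0.5513, 0.0004, 0.1304]
tcp_rot: [-3.141, -0.001, -0.246]
force: [-5.3, 1.0, -1.2]
opening: 0.0129
grasp_force: 60.0
```

Request:
{"api": "carry_out", "payload": {"plan": "0 0 0 0 0 0;0 0 0 0 0 0;0 0 0 0 0 0;0 0 0 0 0 0;0 0 0 0 0 0;0 0 0 0 0 0;0 0 0 0 0 0;0 0 0 0 0 0;0 0 0 0 0 0;0 0 0 0 0 0", "hand": 0}}

```text
time: 20.6
tcp_pos: [0.551, 0.0005, 0.1303]
tcp_rot: [-3.141, -0.0, -0.246]
force: [-0.0, 0.4, 0.5]
opening: 0.0853
grasp_force: 0.0
```

Request:
{"api": "carry_out", "payload": {"plan": "0 0 0.2 0 0 0;0 0 0.5 0 0 0;0 0 0.8 0 0 0;0 0 0.8 0 0 0;0 0 0.8 0 0 0;-0.4 0.1 0.6 0 0 0;-0.8 0.2 0.6 0 0 0;-0.8 0.2 0.4 0 0 0;-0.8 0.2 0 0 0 0;-0.4 0.1 0 0 0 0"}}

```text
time: 21.6
tcp_pos: [0.4698, 0.0208, 0.2485]
tcp_rot: [-3.141, -0.0, -0.246]
force: [0.4, 0.1, -0.3]
opening: 0.0849
grasp_force: 0.0
```

Run:
```python
from h import *
w=env.read_camera("wrist");s=env.read_camera("scene");t=env.read_camera("top")
c=np.zeros((600,800,3),np.uint8)
c[:300,:400]=cv2.resize(w["pixels"],(400,300))
c[300:,:400]=cv2.resize(t["pixels"][170:290,250:410],(400,300),interpolation=cv2.INTER_CUBIC)
c[:,400:]=cv2.resize(s["pixels"][180:300,280:360],(400,600),interpolation=cv2.INTER_CUBIC)
cv2.imwrite("pics/c5.png",c[...,::-1]); print(env.sense()["force"])
print(fitbar([w,s],[.558,-.001,.054,-.246]))
for n in ("caddy","jar"):
    a,b=env.place_of(s,n),env.place_of(t,n)
    if a and b: print(n,tri(s,a[0]["centre"][::-1],t,b[0]["centre"][::-1]).round(3))
```

```text
[-0.37357256  1.23250372  0.20274681]
(array([ 5.54746499e-01, -2.81268509e-04,  4.43092534e-02, -3.47934566e-01]), np.float64(3.424042822345136), [np.int64(4371), np.int64(124)])
caddy [ 0.473  0.271 -0.003]
jar [0.706 0.303 0.006]
```

View pics/c5.png

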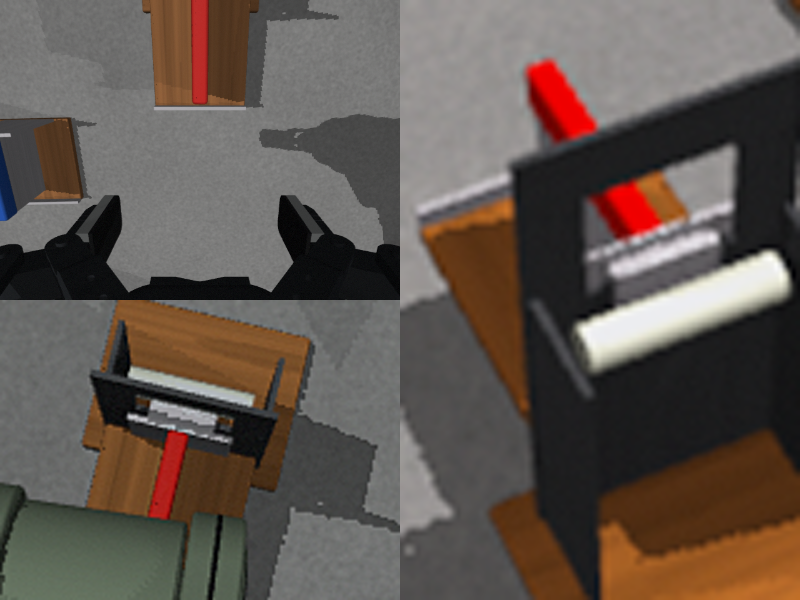

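The shelf hangs in the slot, with the bar and board in line with the upright in all views, and the caddy and jar have not moved. As a last check on level, I compare the bar's front end with the prediction for a level shelf.

Run:
```python
from h import *
w=env.read_camera("wrist");s=env.read_camera("scene")
for p in (w,s):
    ys,xs=np.nonzero(redmask(p)); print("bottom",ys.max(),xs[ys==ys.max()].mean(),"top",ys.min(),xs[ys==ys.min()].mean())
for z in (.045,.050,.055): print(z,[proj(p,put(np.array([[-.045,0,.082],[-.045,0,.104]]),[.557,-.001,z,-.246])).round(0).tolist() for p in (w,s)])
print(env.sense()["tcp_pos"],env.sense()["time"])
X=tri(w,[320,163],s,[308,195]);print(X)
```

```text
bottom 169 319.0 top 0 318.5
bottom 207 312.5 top 192 309.0
0.045 [[[318.0, 162.0], [318.0, 166.0]], [[307.0, 201.0], [306.0, 193.0]]]
0.05 [[[318.0, 163.0], [318.0, 167.0]], [[307.0, 199.0], [306.0, 192.0]]]
0.055 [[[318.0, 164.0], [318.0, 168.0]], [[307.0, 197.0], [306.0, 190.0]]]
[0.47129101 0.02028007 0.24761263] 22.05
[0.51556909 0.01013685 0.14544116]
```

```bash
python3 -c "
from workcell import env
print(env.finish_job())"
```

```text
the job is handed in; nothing more can be done
None
```

The red-handled shelf is hanging in the slot, pressed home past the roller, level to within about 3 degrees and released; the caddy and jar weren't moved, and I handed the job in at about 22 s (no verdict was returned).

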